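# Close the cheese box and pump it down

## Robot

A 7-joint arm with a two-finger parallel gripper is mounted at the origin on the work surface. World frame = base frame: x ahead of the robot, y to its left, z up, the work surface at z = 0. Lengths are in m, angles in rad, forces in N, time in s.
With the tool pointing down it reaches from about 0.35 to 0.9 m from the base axis. Payload 19.9 kg.
Tool frame: the origin (TCP) lies on the centre line of the jaws, within the pads' length; the fingertips stand 8 mm ahead of it and the grasp point (between the pads) lies 11 mm behind it (tip_extent is the distance from the TCP to the fingertips, in m); z points along the fingers, y is the direction in which the jaws open and shut (so a half turn about z gives the same grasp; the last joint's range is limited). The gripper opens to 94 mm and grips with 3 to 60 N. Pads are 16 mm wide; open, the fingers measure 119 mm over their backs; the gripper's body (75 mm by 177 mm) begins 78 mm behind the grasp point.
Start: joints at [1.25, 0.417, -0.01, 1.614, 0.005, 1.111, -0.053], TCP at [0.172, -0.601, 0.213] pointing down, gripper open.
Joint ranges: [-2.81, 2.81], [-0.39, 2.02], [-1.27, 1.25], [0.06, 2.57], [-1.19, 4.33], [0.19, 2], [-2.82, 2.82]. Speed limits (rad/s): [1.89, 1.89, 2.39, 2.39, 3.01, 3.01, 3.01].

## Interface

Orientations are given as a rotation vector (axis times angle).
In Python, from plant import * gives the robot as it stands. Calls block until the motion is done:
- move_ptp(position, orientation): joint-space move of the TCP to a pose.
- move_linear(position, rotation=None, max_speed=0.15): straight line of the TCP; rotation=None keeps the orientation; max_speed is the mean speed in m/s.
- goto_joints(angles): joint-space move.
- command_gripper(opening, strength=None): opening from 0.0 (shut) to 1.0 (fully open); strength is the grip in N (None keeps the last); returns when the fingers have stopped.
- sleep(seconds).
- inverse_kinematics(position, orientation): joint angles nearest the present ones, or None.
- sense(): the state.
- grab_frame(name): name is "scene" or "top" or "wrist"; returns the picture (420x560x3 uint8, red, green, blue); there is no depth.
- camera_info(name): a dict with "fx", "fy", "cx", "cy" (pixels), "xyz" and "orientation" of the camera in the world; the wrist camera has in their place "hand_eye" (4x4, takes a point from camera to tool coordinates, whose origin is the TCP and whose axes are the flange's). Camera axes: x right, y down, z forward; pixel columns grow to the right and rows downward; lengths in m; the calibration is good to about 2 mm. A picture is of the moment at which its call begins: read the wrist's pose just before it. camera_info takes no time and is no camera call.
A pose or a line that the arm cannot do raises Unreachable and nothing moves.
- finish_job(): hands the job in, once; it reports no verdict.
The state is a dict: "time": time; "joint_positions": joint angles; "joint_velocities": joint speeds; "effort": joint torques, N m; "position": TCP position; "orientation": TCP orientation; "force": force on the tool from outside, world axes, zero at the start; "wrist_torque": the same for the moment, N m; "opening": opening from 0.0 (shut) to 1.0 (fully open).
Only numpy, scipy, OpenCV 4.12 (cv2) and the standard library are available. Lean on these libraries where they do the work, as an engineer would, in place of code of your own. Each camera call takes 0.05 s, during which the arm holds its last target.

## Task

Close the open white cheese box with its black pump lid: hook the lid's tongue under the lip at the end of the box, then swing the other end down until the lid lies fully home and flat on the rim. Then draw the air out with at least two full strokes of the pump, pressing the steel plunger right down to its stop and letting it spring all the way up again each time. Leave the box standing where it is on the turntable, do not shift or knock over the fondue set, jar, dishes or bread basket, and finish with your hand off everything.

Things in the scene. Friction and masses are not known exactly. Their poses are not given: they have to be found in the camera images.
- box_mouth (a point): Open cheese box: white enamelled steel, 170 mm long (its x) by 116 mm wide, rim 70 mm above its foot, walls 5 mm, mouth 160 x 106 mm; cheese inside, its top 26 mm below the rim. Stands loose (about 1.2 kg) on the turntable. This point: centre of the mouth at rim height; x points along the box to the end with the lip, z up.
- box_lip (a point): Middle of the inner edge of the box's lip, on its underside. An upright outside the +x end wall carries this flat lip, 90 mm wide (y), 4 mm thick, overhanging the mouth like a hood; its underside is 10 mm above the rim. The inner edge is 72 mm from box_mouth along x, and 13 mm beyond it under the lip is the upright's face. Axes as box_mouth.
- lid_grip (a point): Pump lid, black, 0.32 kg, lying flat, right way up, on the shelf. This point: centre of the pump housing on the lid's middle, a block 72 (x) x 50 (y) x 34 mm high: grasp across the 50 mm. Plate under it 116 mm wide, 6 mm thick, from x -87 to +68 mm, its underside 23 mm below this point. x points to the tongue, z up. Home: 23 mm straight above box_mouth, x along the box's x.
- lid_plug (a point): Centre of the foot of the lid's grey sealing plug, 31 mm below lid_grip: a slab 8 mm deep under the plate that drops inside the box's mouth, x from -76 to +69 mm, 98 mm wide, lower half 3 mm smaller all round. When home it leaves the lid a play of about 3 mm lengthways and 4 mm sideways, and keeps it from sliding in flat. Axes as lid_grip.
- lid_tongue (a point): Middle of the tip of the lid's tongue, half-way through its thickness: flat, 88 mm wide, 5 mm thick, underside level with the plate's; tip 82 mm ahead (+x) of lid_grip, 14 mm beyond the plate. It goes under the lip with the lid tilted (other end raised) up to about 20 degrees. Home: 82 mm along x, 2.5 mm above box_mouth, 10 mm of it under the lip.
- plunger_top (a point): Centre of the top face of the pump's plunger, a round steel cap 42 mm across on top of the housing, 35 mm above lid_grip (18 mm above the housing's top) when up; it moves down with the plunger along the lid's -z. Axes as lid_grip.
- plunger (a joint): How far the plunger is pressed down, in m: 0 = up (sprung), 0.014 = bottomed on its stop. The spring pushes back with 3 N at the top and 7 N at the stop.
- turntable: Olive-wood lazy Susan, a flat disc 400 mm across, its top 28 mm above the shelf; origin on the shelf at its centre. The disc turns stiffly about the upright axis (0.8 N m). The box, fondue set, jar and dishes stand on it.
- fondue: Fondue set, one tall piece: white enamel pot 170 mm across on a dark wire stand over a chrome burner cup; rim 182 mm, one stick handle along its +x ending 195 mm from the axis, at most 186 mm above the foot. Origin under its centre. Bystander.
- jar: Glass jar with a steel screw lid, 72 mm across, 125 mm high; origin under its centre. Bystander on the turntable beside one end of the box.
- dishes: Stack of four small white porcelain dishes, 80 mm across, 54 mm high; origin under its centre. Bystander on the turntable beside the box's other end.
- basket: Round bread basket with three rolls, 170 mm across, 70 mm high, on the shelf on the side away from the lid; origin under its centre. Bystander.
Things that resemble listed ones, but are neither listed nor needed, are in the scene too. What is shaped like the part that bears box_mouth but pink is not meant.

How it is judged:
By the outcome, as a careful person would: the job done as asked, in the order asked, and still so for the second after the job is handed in, with the robot touching nothing.
It also fails if it takes over 54 s, if anything falls off the work surface, if the arm or the gripper's body presses on something with over 40 N, if the wrist force passes 120 N, or if a joint passes its speed limit or range.

## Working session

There is one attempt and no reset: what is moved stays moved. The work goes in short steps, each a Python script; the robot and the scene stay as the last script left them, time stands still between calls to the robot, and variables do not carry over. Pictures are saved under pics/ and viewed, and the job is handed in when it is done.

```bash
ls; mkdir -p pics; python3 - <<'E'
from plant import *
import cv2
for n in ["scene","top","wrist"]:
    f=grab_frame(n); cv2.imwrite(f"pics/a_{n}.png",f[:,:,::-1])
    print(n,camera_info(n))
s=sense();print(s)
E
```

```text
pics
scene {'fx': 429.1370894277852, 'fy': 429.1370894277852, 'cx': 278.99424719063165, 'cy': 216.98388912121737, 'xyz': array([0.90424507, 0.56645526, 1.16381229]), 'orientation': array([-0.94426916, -2.68019602,  0.81348436])}
top {'fx': 464.36861976967447, 'fy': 464.36861976967447, 'cx': 276.61287992651046, 'cy': 215.32938762489053, 'xyz': array([0.36067016, 0.01785197, 1.21217826]), 'orientation': array([-2.19043343,  2.14688744, -0.1128186 ])}
wrist {'fx': 327.4510233048029, 'fy': 327.4510233048029, 'cx': 283.5971038550534, 'cy': 209.2711768578809, 'hand_eye': array([[ 4.05123852e-04, -9.73768239e-01, -2.27541759e-01,
         6.47116851e-02],
       [ 9.99999792e-01,  5.08682663e-04, -3.96477787e-04,
         8.41688514e-05],
       [ 5.01824025e-04, -2.27541551e-01,  9.73768243e-01,
        -1.71275484e-01],
       [ 0.00000000e+00,  0.00000000e+00,  0.00000000e+00,
         1.00000000e+00]])}
{'time': 0.15, 'joint_positions': array([ 1.25049407,  0.41785251, -0.01034169,  1.61402346,  0.00468226,
        1.11070814, -0.05300941]), 'joint_velocities': array([-3.52613736e-04, -8.44099454e-04,  6.93005591e-04, -3.90699793e-04,
       -3.40172335e-05, -2.52034687e-04,  5.39667099e-04]), 'effort': array([ 6.56931334e-04, -8.51525974e+01,  6.38876539e-01, -4.26138747e+01,
       -4.88084264e-02,  1.71421689e-02,  6.71128714e-05]), 'position': array([ 0.17194381, -0.6005872 ,  0.21296426]), 'orientation': array([-3.11017086e+00, -4.36432468e-01,  2.85498392e-04]), 'force': array([ 0.72536761,  0.84076988, -0.17312323]), 'wrist_torque': array([ 0.01915836, -0.01210466,  0.00324742]), 'opening': 0.9988873262475605}
```

View pics/a_scene.png

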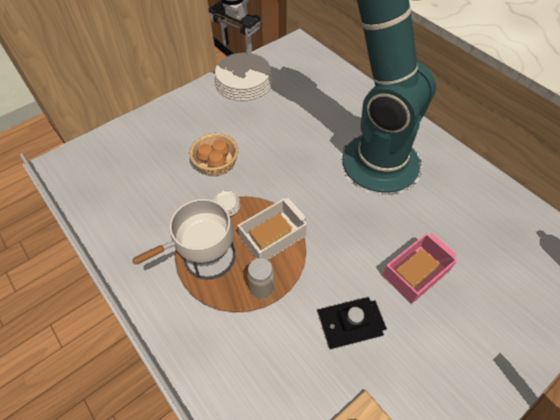

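View pics/a_top.png

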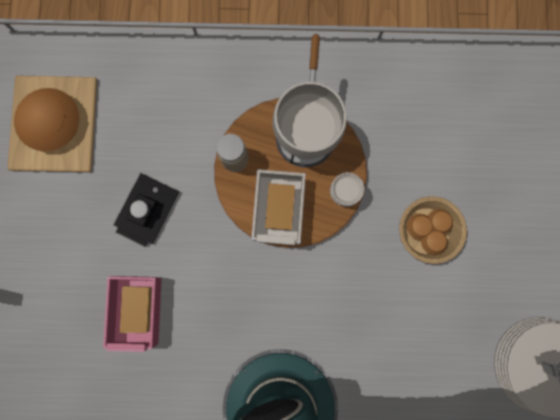

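View pics/a_wrist.png

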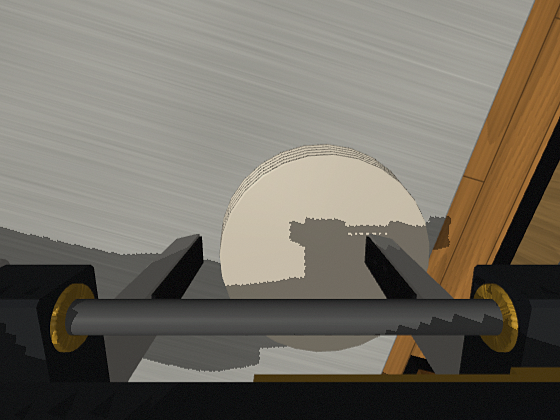

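```bash
cat > h.py <<'E'
import numpy as np, cv2
from scipy.spatial.transform import Rotation as R
from plant import *
def ray(n,uv,pose=None):
    c=camera_info(n)
    d=np.array([(uv[0]-c['cx'])/c['fx'],(uv[1]-c['cy'])/c['fy'],1.])
    if n!='wrist':
        return c['xyz'],R.from_rotvec(c['orientation']).apply(d)
    T=np.eye(4);T[:3,:3]=R.from_rotvec(pose[1]).as_matrix();T[:3,3]=pose[0]
    M=T@c['hand_eye']
    return M[:3,3],M[:3,:3]@d
def onz(n,uv,z,pose=None):
    o,d=ray(n,uv,pose); return o+d*(z-o[2])/d[2]
def proj(n,p,pose=None):
    c=camera_info(n)
    if n!='wrist':
        q=R.from_rotvec(c['orientation']).inv().apply(np.asarray(p)-c['xyz'])
    else:
        T=np.eye(4);T[:3,:3]=R.from_rotvec(pose[1]).as_matrix();T[:3,3]=pose[0]
        q=(np.linalg.inv(T@c['hand_eye'])@np.r_[p,1])[:3]
    return np.array([c['fx']*q[0]/q[2]+c['cx'],c['fy']*q[1]/q[2]+c['cy']])
def save(img,name): cv2.imwrite(f'pics/{name}.png',img[:,:,::-1])
E
python3 - <<'E'
import cv2
a=cv2.imread('pics/a_top.png'); b=cv2.imread('pics/a_scene.png')
c1=cv2.resize(a[160:255,105:205],(400,380),interpolation=cv2.INTER_CUBIC)
c2=cv2.resize(a[160:255,225:325],(400,380),interpolation=cv2.INTER_CUBIC)
cv2.imwrite('pics/b1.png',cv2.hconcat([c1,c2]))
c1=cv2.resize(b[280:360,300:400],(400,320),interpolation=cv2.INTER_CUBIC)
c2=cv2.resize(b[190:270,225:325],(400,320),interpolation=cv2.INTER_CUBIC)
cv2.imwrite('pics/b2.png',cv2.hconcat([c1,c2]))
E
```

```text
(no output)
```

View pics/b1.png

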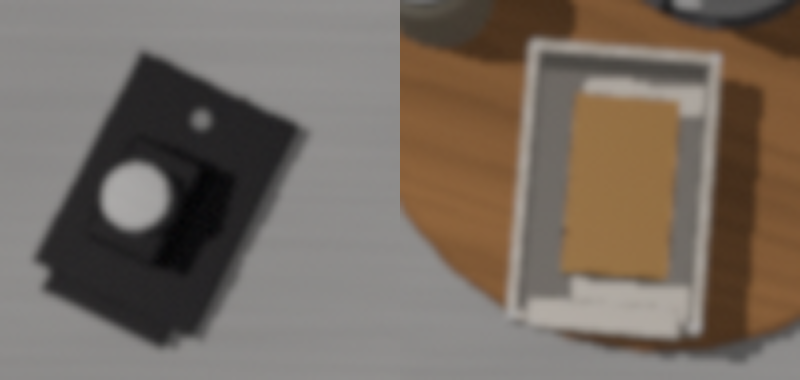

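View pics/b2.png

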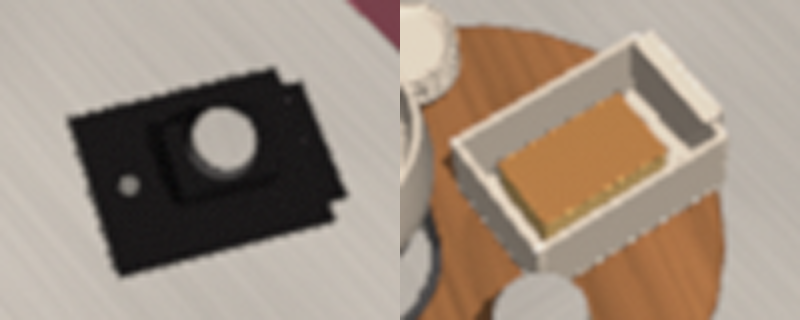

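```bash
python3 - <<'E'
from h import *
a=[(257.75,170),(305,173),(300,243),(252.5,239.5)]
P=np.array([onz('top',p,.098) for p in a]);print(P.round(4)); print(P.mean(0),np.linalg.norm(P-np.roll(P,-1,0),axis=1))
c=onz('top',(138.75,209.25),.066);print('cap',c)
q=[onz('top',(105+x/4,160+y/4),.014) for x,y in [(143,52),(303,130),(190,335),(37,262)]]
q=np.array(q);print(q.round(4),np.linalg.norm(q-np.roll(q,-1,0),axis=1))
print('scene proj cap',proj('scene',c),'box',proj('scene',P.mean(0)))
# lid axes yaw
d=(q[2]+q[3]-q[0]-q[1]);print('lidyaw',np.degrees(np.arctan2(d[1],d[0])))
d=(P[2]+P[3]-P[0]-P[1]);print('boxyaw',np.degrees(np.arctan2(d[1],d[0])))
def ori(yaw,tilt=0,flip=0):
    x=np.array([np.cos(yaw),np.sin(yaw),0]);z=np.array([0,0,1.])
    y=np.cross(z,x)
    s=-1 if flip else 1
    return R.from_matrix(np.c_[s*x,-s*y,-z])
for f in (0,1):
    for nm,p,yaw in (('lid',c,np.arctan2(*( (q[2]+q[3]-q[0]-q[1])[[1,0]]))),('box',P.mean(0),np.arctan2(d[1],d[0]))):
        print(f,nm,inverse_kinematics(np.r_[p[:2],.25],ori(yaw,0,f).as_rotvec()))
E
```

```text
[[ 0.5861  0.0663  0.098 ]
 [ 0.5811 -0.0489  0.098 ]
 [ 0.4105 -0.0392  0.098 ]
 [ 0.4166  0.0748  0.098 ]]
[0.49858046 0.01326358 0.098     ] [0.11533292 0.17084144 0.11422815 0.16975568]
cap [0.48763849 0.36078855 0.066     ]
[[0.5889 0.3759 0.014 ]
 [0.5395 0.2692 0.014 ]
 [0.4047 0.3364 0.014 ]
 [0.4498 0.4375 0.014 ]] [0.1176446  0.15065696 0.11072615 0.15212599]
scene proj cap [355.40419721 313.11032406] box [271.55580087 223.66186414]
lidyaw 154.81155084044582
boxyaw 176.94466396315875
0 lid [ 0.12755649  0.6413444  -1.21376706  1.59304631  0.61328     1.34193627
 -0.03471788]
0 box [ 0.7471136   0.26757331 -0.97032521  1.85375401  0.24183975  1.14536815
  1.20980561]
1 lid [-1.09223657  0.38875419  0.5330288   1.634738   -0.21022878  1.17567953
 -2.52096128]
1 box [ 0.52803353  0.20875753 -0.69841232  1.8591903   0.1481745   1.12585566
 -1.84787046]
```

```bash
cat >> h.py <<'E'
def ori(yaw,tilt=0):
    "tool x along yaw, z down; tilt>0: +x end lower (rear raised)"
    x=np.array([np.cos(yaw),np.sin(yaw),0]);z=np.array([0,0,1.]);y=np.cross(z,x)
    return R.from_rotvec(y*tilt)*R.from_matrix(np.c_[x,-y,-z])
def snap(name):
    s=sense();pose=(s['position'],s['orientation'])
    f=grab_frame('wrist');save(f,name);np.savez(f'pics/{name}.npz',p=pose[0],o=pose[1]);return f,pose
E
python3 - <<'E'
from h import *
s=sense();move_linear(s['position']+[0,0,.17],max_speed=.3)
s=sense();print(s['time'],s['joint_positions'])
j=s['joint_positions'].copy();j[0]=-0.03;j[6]=1.3
goto_joints(j)
s=sense();print(s['time'],s['joint_positions'],s['position'],R.from_rotvec(s['orientation']).as_matrix()[:,0])
q=inverse_kinematics([.585,.013,.30],ori(np.radians(176.9)).as_rotvec());print(q)
E
```

```text
0.8667 [ 1.24575451e+00  3.19508383e-01 -4.20461805e-03  1.37307051e+00
  1.37168237e-03  1.44939206e+00 -5.03839457e-02]
3.5 [-2.88894713e-02  3.19455667e-01 -3.65763712e-03  1.37308943e+00
  1.40515114e-03  1.44943857e+00  1.29971756e+00] [ 0.62440852 -0.01111412  0.38274769] [-9.71682484e-01  2.36290190e-01  3.08843547e-04]
[-0.03652391  0.2790973  -0.0476491   1.60710843  0.01380164  1.2557156
  1.43008201]
```

```bash
python3 - <<'E'
from h import *
move_ptp([.585,.013,.30],ori(np.radians(176.9)).as_rotvec())
f,p=snap('c_box');s=sense();print(s['time'],p, s['force'])
print(proj('wrist',[.4986,.0133,.098],p))
E
```

```text
4.0167 (array([0.58504091, 0.01243464, 0.30034644]), array([ 8.74245924e-02,  3.14028147e+00, -2.18977700e-04])) [-0.42784423 -0.57548066 -0.07900801]
[280.1920487  114.01464308]
```

View pics/c_box.png

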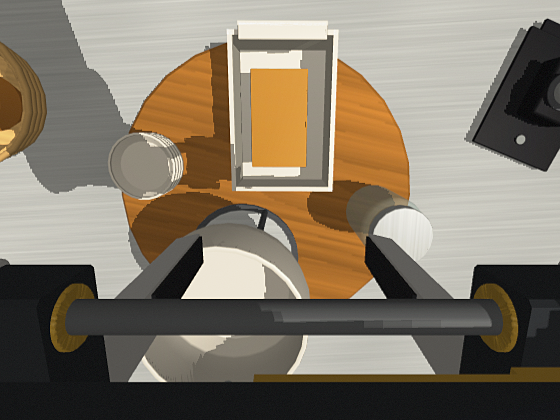

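```bash
python3 - <<'E'
import cv2
a=cv2.imread('pics/c_box.png')
cv2.imwrite('pics/c_crop.png',cv2.resize(a[10:205,215:355],(560,780)[0:2] if 0 else (420,585),interpolation=cv2.INTER_CUBIC))
E
```

```text
(no output)
```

View pics/c_crop.png

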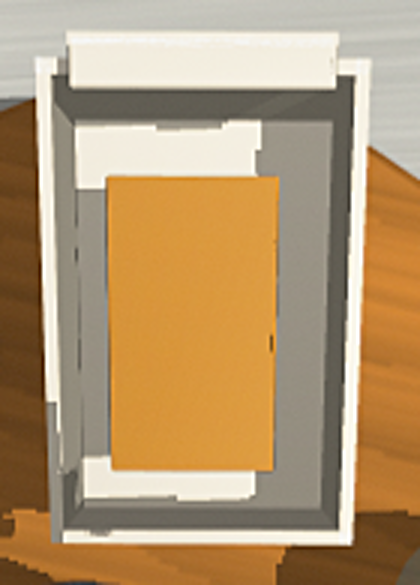

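```bash
python3 - <<'E'
from h import *
z=np.load('pics/c_box.npz');p=(z['p'],z['o'])
W=lambda x,y,h:onz('wrist',(215+x/3,10+y/3),h,p)
P=np.array([W(52,543,.098),W(352,545,.098),W(371,58,.098),W(36,58,.098)])
print(P.round(4),np.linalg.norm(P-np.roll(P,-1,0),axis=1),P.mean(0))
d=P[2]+P[3]-P[0]-P[1];yaw=np.arctan2(d[1],d[0]);print('yaw',np.degrees(yaw))
e=P[0]-P[1]+P[3]-P[2];print('from width', np.degrees(np.arctan2(e[1],e[0])))
I=np.array([W(63,529,.098),W(338,529,.098)]);print('rear inner',I)
L=np.array([W(70,88,.108),W(336,90,.108)]);print('lip',L,np.linalg.norm(L[0]-L[1]))
u=np.array([np.cos(yaw),np.sin(yaw),0]);v=np.cross([0,0,1],u);c=P.mean(0)
for n,Q in (('rear',I),('lip',L)):
    print(n,((Q-c)@u).round(4),((Q-c)@v).round(4))
# triangulate check with the top cam
E
```

```text
[[ 0.581  -0.0469  0.098 ]
 [ 0.5882  0.0686  0.098 ]
 [ 0.4175  0.0788  0.098 ]
 [ 0.4111 -0.037   0.098 ]] [0.11568658 0.170973   0.11596318 0.17017429] [0.49946772 0.01587375 0.098     ]
yaw 176.61369592464172
from width -93.35871602573262
rear inner [[ 0.57581719 -0.04218091  0.098     ]
 [ 0.58165875  0.06332984  0.098     ]]
lip [[ 0.42387527 -0.02493457  0.108     ]
 [ 0.42947095  0.06509582  0.108     ]] 0.0902041099826112
rear [-0.0796 -0.0792] [ 0.0534 -0.0522]
lip [0.0731 0.0728] [ 0.0452 -0.045 ]
```

```bash
python3 - <<'E'
from h import *
yaw=np.radians(154.8);c=np.array([.488,.361])-.085*np.array([np.cos(yaw),np.sin(yaw)])
move_ptp([c[0],c[1],.23],ori(yaw).as_rotvec())
f,p=snap('d_lid');s=sense();print(s['time'],s['joint_positions'])
u,v=proj('wrist',[.488,.361,.02],p);print(u,v)
cv2.imwrite('pics/d_crop.png',cv2.resize(f[0:270,160:440,::-1],(560,540)[0:2],interpolation=cv2.INTER_CUBIC))
E
```

```text
5.2833 [-0.46710399  0.45526516 -0.13803221  1.51921358  0.06652334  1.1709565
  0.5120035 ]
284.5512618411066 113.96655292119358
```

View pics/d_crop.png

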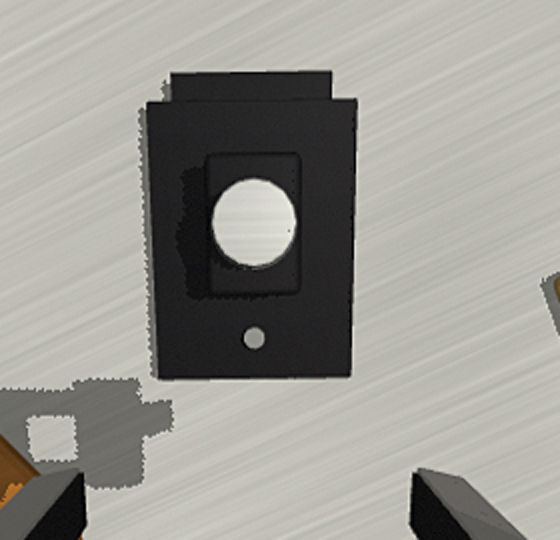

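```bash
python3 - <<'E'
from h import *
z=np.load('pics/d_lid.npz');p=(z['p'],z['o'])
W=lambda q,h:np.array([onz('wrist',(160+x/2,y/2),h,p) for x,y in q])
P=W([(158,379),(350,376),(357,99),(147,102)],.014)
print(np.linalg.norm(P-np.roll(P,-1,0),axis=1))
d=P[2]+P[3]-P[0]-P[1];yaw=np.arctan2(d[1],d[0])
e=P[1]-P[0]+P[2]-P[3];yw=np.arctan2(e[1],e[0])
print(np.degrees(yaw),np.degrees(yw)+90 )
H=W([(206,154),(300,153),(299,293),(208,296)],.048);print(H.mean(0),np.linalg.norm(H-np.roll(H,-1,0),axis=1))
C=W([(254,222)],.066);print('cap',C)
T=W([(171,73),(331,71)],.013)
u=np.array([np.cos(yaw),np.sin(yaw),0]);v=np.cross([0,0,1],u)
print('centre from plate',P.mean(0)+u*.0095)
print('tongue',((T-C)@u),((T-C)@v),'plate',(P-C)@u,(P-C)@v)
E
```

```text
[0.11507326 0.15295079 0.11466758 0.15323378]
155.28539450060254 155.5733907580643
[0.4892014  0.36270552 0.048     ] [0.04763546 0.06972773 0.0483615  0.07081082]
cap [[0.48864152 0.36319169 0.066     ]]
centre from plate [0.48876539 0.36303805 0.014     ]
tongue [0.08126676 0.08144629] [ 0.04389516 -0.04290029] plate [-0.08658228 -0.08586339  0.06708726  0.06665137] [ 0.05762329 -0.05744773 -0.0572456   0.05742116]
```

```bash
python3 - <<'E'
from h import *
yaw=np.radians(155.4);o=ori(yaw).as_rotvec()
move_ptp([.4888,.3630,.13],o)
move_linear([.4888,.3630,.026],o,max_speed=.08)
s=sense();print(s['time'],s['position'],s['force'])
command_gripper(.3,strength=40)
s=sense();print(s['time'],s['opening'],s['opening']*94,s['force'])
f,p=snap('e_grip')
move_linear([.4888,.3630,.24],o,max_speed=.15)
s=sense();print(s['time'],s['position'],s['opening']*94,s['force'],s['wrist_torque'])
f,p=snap('e_lift')
E
```

```text
7.325 [0.48904267 0.36318193 0.02648978] [-0.18781956 -0.18851059  0.91386352]
8.075 0.530382504668795 49.85595543886673 [0.68633307 1.01701108 0.36595357]
9.7 [0.48850685 0.36278304 0.23911761] 49.68710010234215 [ 0.11359528  0.39880824 -3.28422533] [-0.02206305 -0.11139884 -0.01342242]
```

View pics/e_lift.png

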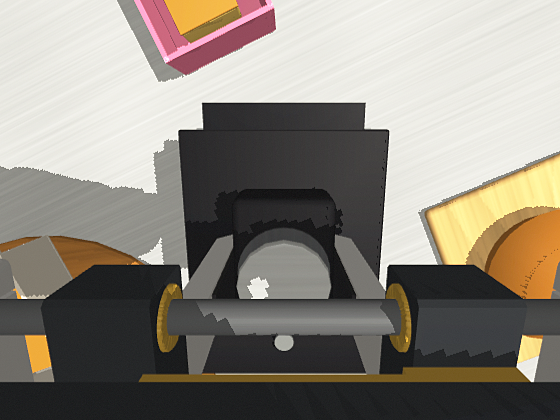

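```bash
python3 - <<'E'
from h import *
c=camera_info('wrist');M=c['hand_eye']
f=cv2.imread('pics/e_lift.png');cv2.imwrite('pics/e_crop.png',cv2.resize(f[90:230,165:405],(720,420),interpolation=cv2.INTER_CUBIC))
def tool(u,v,z):
    d=M[:3,:3]@np.array([(u-c['cx'])/c['fx'],(v-c['cy'])/c['fy'],1]);o=M[:3,3];return o+d*(z-o[2])/d[2]
for q in [(203,103),(365,103)]: print('tip',tool(*q,.013)*1e3)
for q in [(179.5,130),(389,130)]: print('plate front',tool(*q,.012)*1e3)
E
```

```text
tip [ 81.678263   -43.81566319  13.        ]
tip [81.71579666 43.21107701 13.        ]
plate front [ 67.56754941 -57.14068284  12.        ]
plate front [67.61409278 56.82889157 12.        ]
```

View pics/e_crop.png

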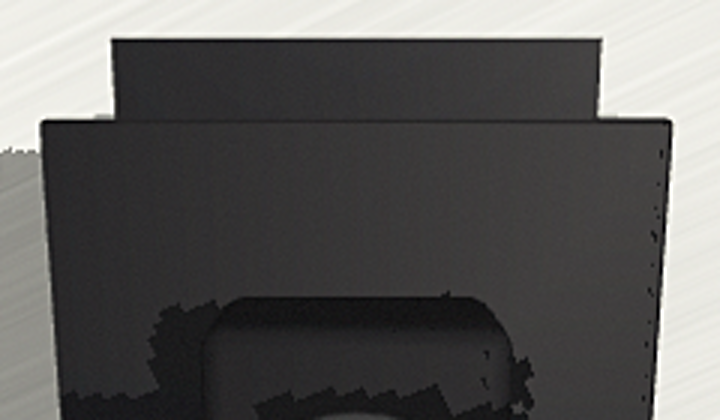

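```bash
python3 - <<'E'
from h import *
z=np.load('pics/c_box.npz');p=(z['p'],z['o'])
print('pot near rim',[onz('wrist',q,.21,p).round(4) for q in [(250,222),(222,226),(290,235)]])
print('pot top cam',[onz('top',q,.21).round(4) for q in [(310,157),(275,122),(346,122),(310,85)]])
print('jar',[onz('top',q,.153).round(4) for q in [(231,149)]],[onz('wrist',(402,232),.153,p)])
print('dishes',[onz('top',(348,189),.082)],onz('wrist',(145,165),.082,p))
E
```

```text
pot near rim [array([ 0.5892, -0.0161,  0.21  ]), array([ 0.5914, -0.0396,  0.21  ]), array([0.6023, 0.0164, 0.21  ])]
pot top cam [array([ 0.5948, -0.0527,  0.21  ]), array([0.6722, 0.0259, 0.21  ]), array([ 0.6755, -0.1315,  0.21  ]), array([ 0.7587, -0.0506,  0.21  ])]
jar [array([0.6234, 0.1274, 0.153 ])] [array([0.62356814, 0.13027058, 0.153     ])]
dishes [array([ 0.54641185, -0.15624486,  0.082     ])] [ 0.54695829 -0.15031371  0.082     ]
```

```bash
python3 - <<'E'
import cv2
b=cv2.imread('pics/a_scene.png')
c=cv2.imread('pics/c_box.png')
cv2.imwrite('pics/f.png',cv2.hconcat([cv2.resize(b[190:290,150:280],(520,400),interpolation=cv2.INTER_CUBIC),cv2.resize(c[180:280,190:260],(280,400),interpolation=cv2.INTER_CUBIC)]))
E
```

```text
(no output)
```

View pics/f.png

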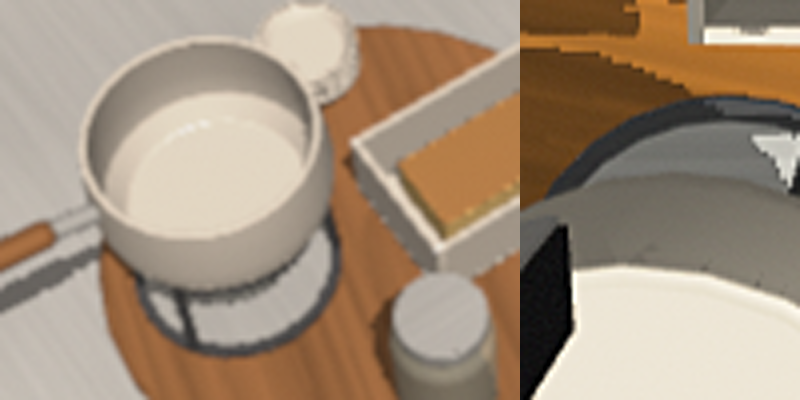

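```bash
python3 - <<'E'
from h import *
z=np.load('pics/c_box.npz');p=(z['p'],z['o'])
# grey band bottom/top edges near col 190+ (640-520)/4=220..235
for q in [(225,247),(235,247),(235,223.5),(228,224)]:
    print(q,[ (h,onz('wrist',q,h,p).round(4)) for h in (.21,.16,.12,.1)])
C=np.array([.675,-.053])
for n,uv in (('scene',(202.5,262.5)),):
    for h in np.arange(.05,.22,.02):
        P=onz(n,uv,h);print(round(h,2),P.round(3),np.linalg.norm(P[:2]-C).round(3))
o,d=ray('wrist',(228,223.5),p)
for h in np.arange(.05,.22,.02):
    P=onz('wrist',(228,223.5),h,p);print(round(h,2),P.round(3),np.linalg.norm(P[:2]-C).round(3))
E
```

```text
(225, 247) [(0.21, array([ 0.6099, -0.0389,  0.21  ])), (0.16, array([ 0.6272, -0.0493,  0.16  ])), (0.12, array([ 0.6411, -0.0576,  0.12  ])), (0.1, array([ 0.648 , -0.0618,  0.1   ]))]
(235, 247) [(0.21, array([ 0.6103, -0.0305,  0.21  ])), (0.16, array([ 0.6278, -0.0393,  0.16  ])), (0.12, array([ 0.6417, -0.0463,  0.12  ])), (0.1, array([ 0.6487, -0.0498,  0.1   ]))]
(235, 223.5) [(0.21, array([ 0.5898, -0.0286,  0.21  ])), (0.16, array([ 0.6034, -0.0371,  0.16  ])), (0.12, array([ 0.6142, -0.0439,  0.12  ])), (0.1, array([ 0.6196, -0.0472,  0.1   ]))]
(228, 224) [(0.21, array([ 0.59  , -0.0345,  0.21  ])), (0.16, array([ 0.6035, -0.044 ,  0.16  ])), (0.12, array([ 0.6143, -0.0517,  0.12  ])), (0.1, array([ 0.6198, -0.0555,  0.1   ]))]
0.05 [ 0.72  -0.032  0.05 ] 0.05
0.07 [ 0.723 -0.022  0.07 ] 0.058
0.09 [ 0.727 -0.011  0.09 ] 0.067
0.11 [ 0.73 -0.    0.11] 0.076
0.13 [0.733 0.011 0.13 ] 0.086
0.15 [0.737 0.021 0.15 ] 0.097
0.17 [0.74  0.032 0.17 ] 0.107
0.19 [0.743 0.043 0.19 ] 0.118
0.21 [0.747 0.054 0.21 ] 0.128
0.05 [ 0.633 -0.065  0.05 ] 0.044
0.07 [ 0.627 -0.061  0.07 ] 0.048
0.09 [ 0.622 -0.057  0.09 ] 0.053
0.11 [ 0.616 -0.054  0.11 ] 0.059
0.13 [ 0.611 -0.05   0.13 ] 0.064
0.15 [ 0.606 -0.046  0.15 ] 0.07
0.17 [ 0.6   -0.042  0.17 ] 0.075
0.19 [ 0.595 -0.038  0.19 ] 0.081
0.21 [ 0.59  -0.034  0.21 ] 0.087
```

```bash
cat >> h.py <<'E'
BC=np.array([.4995,.0159,.098]);BY=np.radians(176.6)
BR=R.from_euler('z',BY)
VT=np.array([.0819,0.,.0185])
def tcp(xt,zt,th,yt=0.):
    "TCP pose with tongue-tip bottom edge at box coords (mm), tilt deg"
    o=ori(BY,np.radians(th))
    tip=BC+BR.apply(np.array([xt,yt,zt])/1e3)
    return tip-o.apply(VT),o.as_rotvec()
E
python3 - <<'E'
from h import *
for a in [(62,80,28),(62,2,28),(82,2,8),(82,0,0)]:
    P,o=tcp(*a);print(a,P.round(3),inverse_kinematics(P,o))
P,o=tcp(62,110,20)
move_ptp(P,o)
P,o=tcp(62,40,28)
move_linear(P,o,max_speed=.12)
s=sense();print(s['time'],s['position']-P,s['joint_positions'].round(2),s['force'])
f,p=snap('g1');save(grab_frame('top'),'g1t');save(grab_frame('scene'),'g1s')
E
```

```text
(62, 80, 28) [0.501 0.016 0.233] [-0.27361798 -0.07815955  0.10917997  2.25807188  0.23795938  0.4943659
  1.16577665]
(62, 2, 28) [0.501 0.016 0.155] [-0.20863508  0.06254951  0.05086911  2.34162809  0.36865697  0.27647081
  1.02105107]
(82, 2, 8) [0.496 0.016 0.13 ] [-0.06322486  0.22585215 -0.05216865  2.11149353  0.05748424  0.6677411
  1.35548396]
(82, 0, 0) [0.499 0.016 0.116] [-0.02350937  0.32160125 -0.08197072  2.00737684  0.03560712  0.81393833
  1.38570551]
11.7167 [0.00064498 0.00047451 0.00058263] [-0.19 -0.01  0.03  2.3   0.28  0.38  1.12] [-0.16264779  1.08477505 -3.55535101]
```

View pics/g1.png

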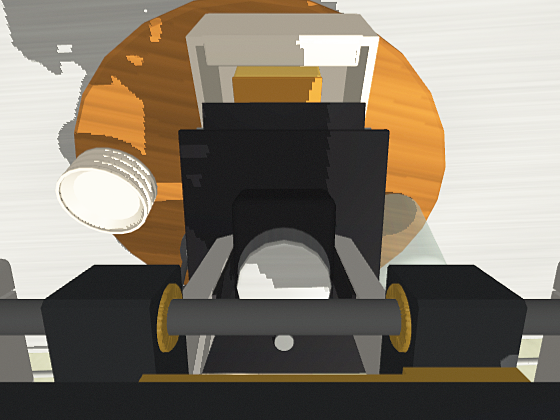

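View pics/g1s.png

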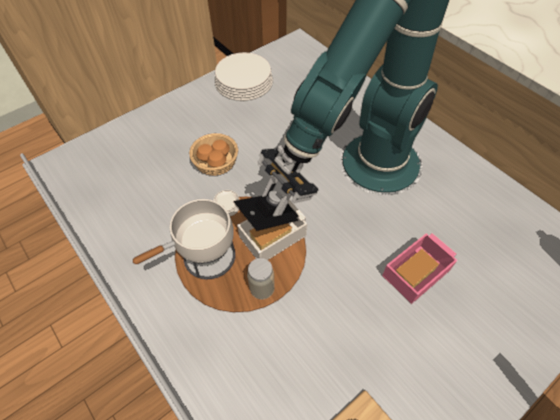

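```bash
python3 - <<'E'
from h import *
P,o=tcp(63,15,26);move_linear(P,o,max_speed=.08)
P,o=tcp(63,2.0,25);move_linear(P,o,max_speed=.05)
s=sense();print(s['time'],s['position']-P,s['force'])
f,p=snap('h1')
cv2.imwrite('pics/h1c.png',cv2.resize(f[0:160,140:430,::-1],(725,400),interpolation=cv2.INTER_CUBIC))
for nm,q in (('lipL',(73,45,10)),('lipR',(73,-45,10)),('rimL',(85,58,0)),('rimR',(85,-58,0))):
    print(nm,((proj('wrist',BC+BR.apply(np.array(q)/1e3),p)-[140,0])*2.5).round(1))
E
```

```text
12.7917 [-7.15383669e-05 -3.02152022e-05 -2.71388431e-04] [ 0.69465646 -0.50849278 -3.70599734]
lipL [142.3 226.3]
lipR [578.4 226.4]
rimL [ 80.  151.6]
rimR [640.6 151.8]
```

View pics/h1c.png

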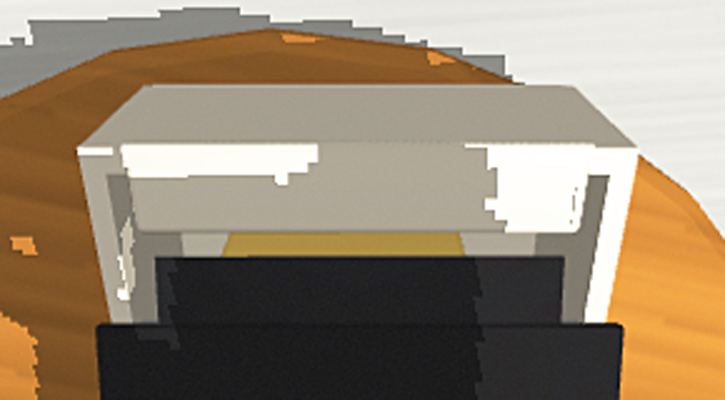

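```bash
python3 - <<'E'
from h import *
for a in [(67,1.3,21.5),(70,1.2,19),(73,1.2,16),(76,1.2,13),(79,1.2,10.5),(81.5,1.2,8)]:
    P,o=tcp(*a);move_linear(P,o,max_speed=.03)
    s=sense();print(a,s['time'],((s['position']-P)*1e3).round(1),s['force'].round(1),s['wrist_torque'].round(2))
    if abs(s['force']-[0,0,-3.5]).max()>6: print('STOP');break
f,p=snap('i1')
cv2.imwrite('pics/i1c.png',cv2.resize(f[0:160,140:430,::-1],(725,400),interpolation=cv2.INTER_CUBIC))
save(grab_frame('scene'),'i1s')
for nm,q in (('lipL',(73,45,10)),('lipR',(73,-45,10)),('rimL',(85,58,0)),('rimR',(85,-58,0))):
    print(nm,((proj('wrist',BC+BR.apply(np.array(q)/1e3),p)-[140,0])*2.5).round(1))
E
```

```text
(67, 1.3, 21.5) 13.1583 [ 0.3 -0.2  0.2] [-0.7 -0.2 -4. ] [ 0.09  0.55 -0.03]
(70, 1.2, 19) 13.4167 [ 0.2 -0.2  0.1] [-0.3 -0.3 -3.5] [ 0.04  0.39 -0.01]
(73, 1.2, 16) 13.7 [ 0.1 -0.2 -0. ] [-0.4 -0.1 -3.7] [ 0.08  0.37 -0.03]
(76, 1.2, 13) 13.9833 [ 0.1 -0.1 -0. ] [-0.3 -0.4 -2.3] [ 0.06  0.32 -0.04]
(79, 1.2, 10.5) 14.2583 [ 0.1 -0.1 -0. ] [-0.5  0.1 -3.6] [ 0.03  0.19 -0.03]
(81.5, 1.2, 8) 14.525 [ 0.2 -0.1 -0. ] [ 0.8 -0.4 -3.2] [0.07 0.1  0.02]
lipL [151.1 302.3]
lipR [569.8 302.4]
rimL [ 98.  241.4]
rimR [622.8 241.5]
```

View pics/i1c.png

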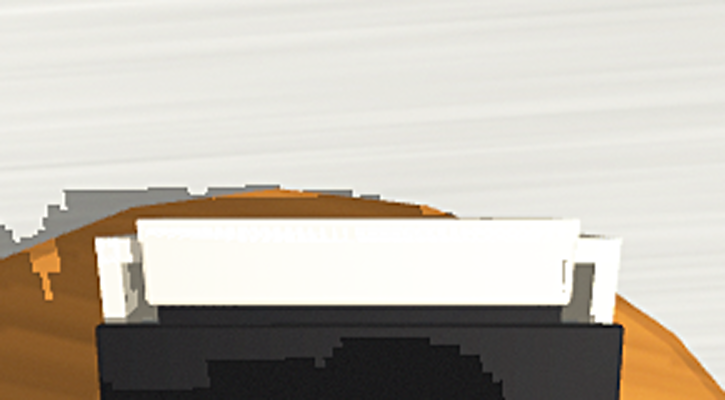

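```bash
python3 - <<'E'
from h import *
for a in [(82,1.0,5.5),(82.2,.8,3),(82.2,.6,1.5),(82.2,.3,.4),(82.2,0,0)]:
    P,o=tcp(*a);move_linear(P,o,max_speed=.03)
    s=sense();print(a,s['time'],((s['position']-P)*1e3).round(1),s['force'].round(1),s['wrist_torque'].round(2))
    if abs(s['force']-[0,0,-3.5]).max()>10: print('STOP');break
f,p=snap('j1')
E
```

```text
(82, 1.0, 5.5) 14.9 [ 0.2 -0.1 -0.1] [-0.1 -0.2 -3.2] [ 0.04  0.07 -0.  ]
(82.2, 0.8, 3) 15.175 [ 0.1 -0.1 -0.1] [ 0.  -0.  -3.5] [0.13 0.   0.02]
(82.2, 0.6, 1.5) 15.425 [ 0. -0. -0.] [-0. -0. -3.] [ 0.08 -0.08 -0.02]
(82.2, 0.3, 0.4) 15.675 [ 0.  0. -0.] [ 0.1 -0.9 -3.4] [ 0.06 -0.11 -0.03]
(82.2, 0, 0) 15.925 [-0.  0. -0.] [-0.2  0.4 -3.6] [ 0.04 -0.16 -0.  ]
```

View pics/j1.png

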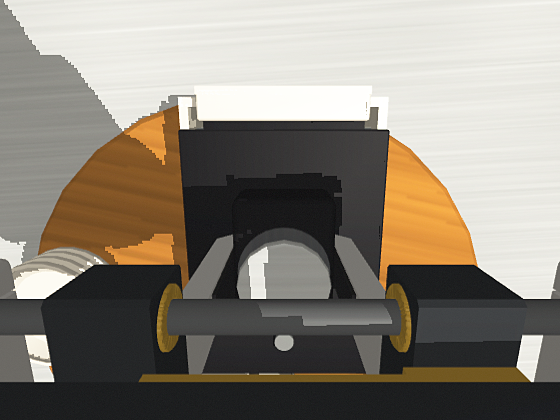

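```bash
python3 - <<'E'
from h import *
for k in range(1,12):
    P,o=tcp(82.2,-.4*k,0);move_linear(P,o,max_speed=.02)
    s=sense();print(k,s['time'],((s['position']-P)*1e3).round(1),s['force'].round(1),s['wrist_torque'].round(2))
    if s['force'][2]>1 or abs(s['force'][:2]).max()>6: break
f,p=snap('j2')
E
```

```text
1 16.225 [-0. -0. -0.] [-0.2 -0.4 -3.9] [ 0.01 -0.15  0.02]
2 16.475 [ 0.1 -0.   0.2] [-2.2  0.   4. ] [-0.03  0.48 -0.  ]
```

```bash
python3 - <<'E'
from h import *
command_gripper(.72,strength=20)
s=sense();print(s['time'],s['opening'],s['force'].round(1),s['position'])
P=s['position'];o=tcp(82.2,0,0)[1]
move_linear(P+[0,0,.11],o,max_speed=.12)
P=P+[0,0,.11]+np.array([.085,.0,.0])*[1,0,0]
s=sense();print(s['time'],s['force'].round(1))
f,p=snap('k1');save(grab_frame('scene'),'k1s');t=grab_frame('top');save(t,'k1t')
b=grab_frame('scene')
cv2.imwrite('pics/k1c.png',cv2.resize(b[180:270,215:325,::-1],(660,540),interpolation=cv2.INTER_CUBIC))
E
```

```text
17.025 0.7223574819793717 [ 0.5 -0.2 -0.3] [0.49919368 0.01591055 0.11566576]
18.0917 [ 0.2 -0.2  0.2]
```

View pics/k1.png

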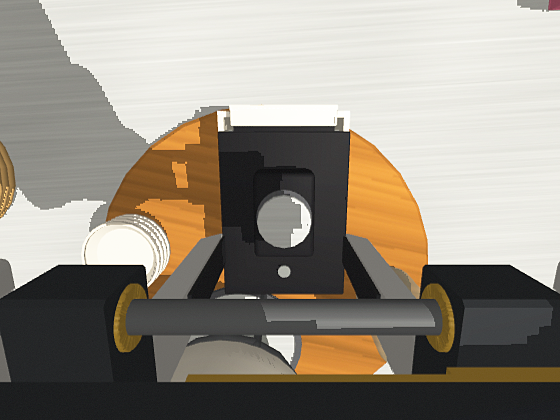

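View pics/k1c.png

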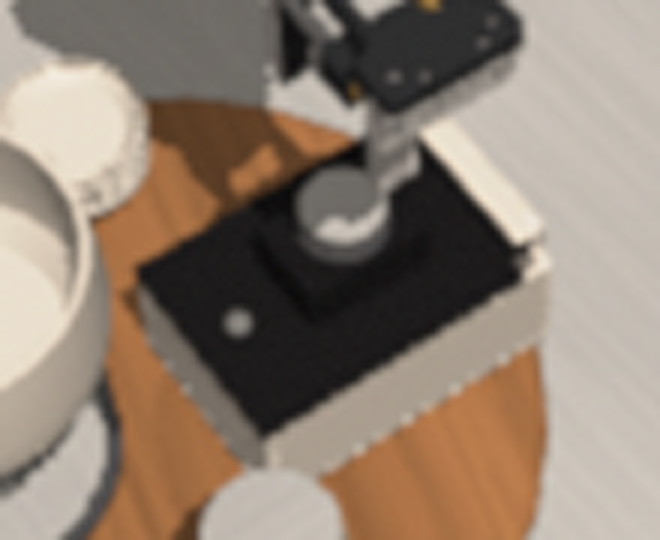

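```bash
python3 - <<'E'
import cv2
a=cv2.imread('pics/k1.png')
cv2.imwrite('pics/k1z.png',cv2.resize(a[95:305,205:365],(448,588),interpolation=cv2.INTER_CUBIC))
b=cv2.imread('pics/k1t.png')
cv2.imwrite('pics/k1tz.png',cv2.resize(b[160:255,225:325],(400,380),interpolation=cv2.INTER_CUBIC))
E
```

```text
(no output)
```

View pics/k1z.png

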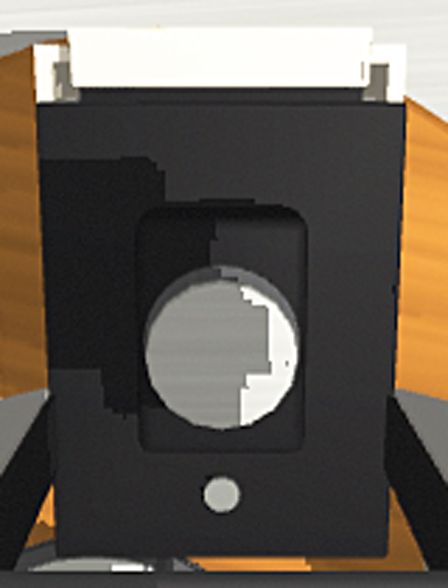

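View pics/k1tz.png

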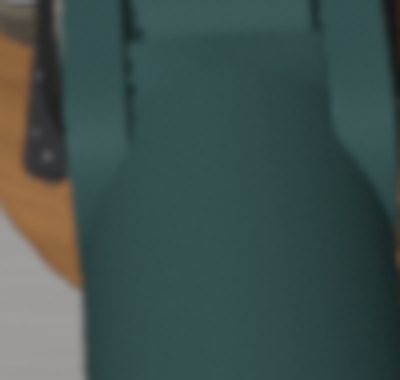

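```bash
python3 - <<'E'
from h import *
z=np.load('pics/k1.npz');p=(z['p'],z['o'])
W=lambda x,y,h:onz('wrist',(205+x/2.8,95+y/2.8),h,p)
P=np.array([W(58,557,.104),W(386,555,.104),W(405,103,.104),W(36,104,.104)])
print(np.linalg.norm(P-np.roll(P,-1,0),axis=1))
B=lambda q:BR.inv().apply(q-BC).round(4)
print('plate',B(P));print('cap',B(W(222,353,.156)),W(222,353,.156))
print('lip',B(W(73,86,.108)),B(W(364,86,.108)))
E
```

```text
[0.11417889 0.15308187 0.11450118 0.15352418]
plate [[-0.0859  0.0566  0.006 ]
 [-0.0851 -0.0575  0.006 ]
 [ 0.068  -0.0571  0.006 ]
 [ 0.0676  0.0574  0.006 ]]
cap [ 0.0017 -0.0003  0.058 ] [0.49781031 0.0162592  0.156     ]
lip [0.073  0.0451 0.01  ] [ 0.073  -0.0436  0.01  ]
```

```bash
python3 - <<'E'
from h import *
command_gripper(0,strength=20)
o=ori(BY).as_rotvec()
X=[.4985,.016]
move_linear(X+[.176],o,max_speed=.12)
s=sense();print(s['time'],s['force'].round(1),s['opening'])
z=.168
while z>.145:
    z-=.002 if z>.153 else .001
    move_linear(X+[z],o,max_speed=.04)
    s=sense();print(round(z,4),round(s['time'],2),((s['position']-(X+[z]))*1e3).round(1),s['force'].round(1),s['wrist_torque'].round(2))
    if s['force'][2]>14: break
np.save('zb.npy',z)
f,p=snap('l1')
E
```

```text
19.95 [-0.8 -0.8  0.3] 0.0021480595583967745
0.166 20.35 [-0. -0. -0.] [ 0.2 -0.3 -0.1] [ 0.08 -0.21 -0.02]
0.164 20.6 [0.2 0.  0.2] [ 0.6 -0.7  2.6] [ 0.02 -0.27  0.03]
0.162 20.85 [0.2 0.  0.1] [2.  0.6 3.1] [ 0.06 -0.52 -0.04]
0.16 21.1 [0.2 0.  0. ] [2.2 0.6 3. ] [ 0.07 -0.67  0.02]
0.158 21.35 [0.2 0.  0. ] [2.2 0.1 4.5] [ 0.04 -0.67  0.04]
0.156 21.6 [0.1 0.  0.1] [3.  1.  5.4] [ 0.06 -0.77 -0.02]
0.154 21.85 [0.2 0.  0.2] [ 2.7 -0.1  5.7] [ 0.16 -0.83 -0.01]
0.152 22.1 [0.1 0.  0.2] [1.9 0.4 6.7] [ 0.1  -0.69 -0.01]
0.151 22.35 [0.1 0.  0.2] [ 1.7 -0.2  6.6] [ 0.1  -0.68  0.01]
0.15 22.6 [0.2 0.  0.3] [1.7 1.  6.6] [ 0.1  -0.67 -0.07]
0.149 22.85 [0.4 0.  1. ] [-3.  -0.6 20. ] [-0.01  0.62 -0.01]
```

```bash
python3 - <<'E'
from h import *
o=ori(BY).as_rotvec();X=[.4985,.016]
for i in range(3):
    move_linear(X+[.176],o,max_speed=.05); sleep(.4)
    s=sense();print('up',round(s['time'],2),s['force'].round(1))
    if i==2: break
    move_linear(X+[.1515],o,max_speed=.04)
    for z in (.150,.149,.1485,.148):
        move_linear(X+[z],o,max_speed=.03); sleep(.1)
        s=sense();print(' ',z,round(s['time'],2),s['force'].round(1))
        if s['force'][2]>14:break
move_linear(X+[.28],o,max_speed=.2)
f,p=snap('m1')
b=grab_frame('scene');save(b,'m1s')
cv2.imwrite('pics/m1c.png',cv2.resize(b[180:270,215:325,::-1],(660,540),interpolation=cv2.INTER_CUBIC))
print(sense()['time'])
E
```

```text
up 23.99 [-0.5  0.5 -0.2]
  0.15 25.1 [-2.6 -0.6 11.7]
  0.149 25.45 [-6.4  0.2 25.3]
up 26.54 [0.2 0.4 0.3]
  0.15 27.65 [-1.9 -0.4 10.6]
  0.149 28.0 [-6.7 -0.1 25.2]
up 29.09 [-1.3  0.2 -0.6]
29.8583
```

View pics/m1.png

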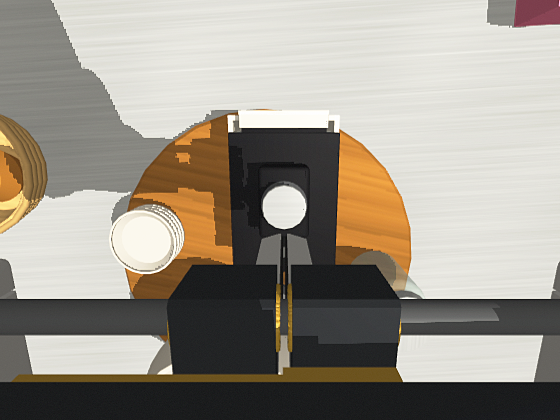

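View pics/m1c.png

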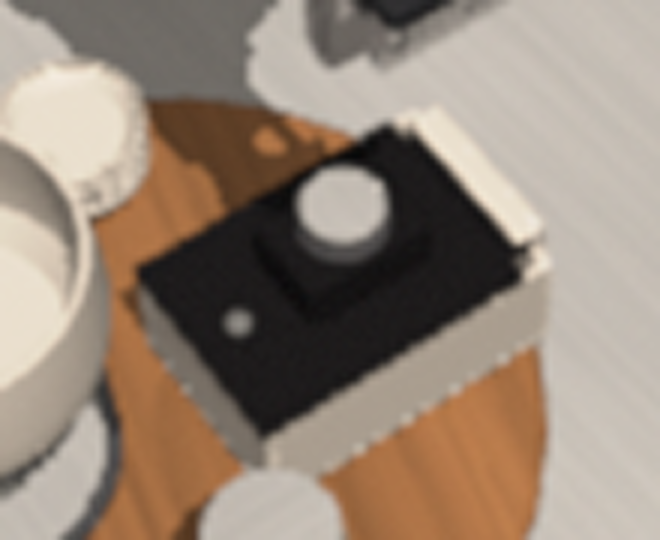

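```bash
python3 - <<'E'
from h import *
move_ptp([.585,.013,.30],ori(np.radians(176.9)).as_rotvec())
f,p=snap('n1');print(sense()['time'],sense()['force'].round(1))
cv2.imwrite('pics/n1c.png',cv2.resize(f[10:205,215:355,::-1],(420,585),interpolation=cv2.INTER_CUBIC))
a=cv2.imread('pics/c_box.png')[:,:,::-1];cv2.imwrite('pics/n1d.png',cv2.hconcat([a[:290,:400,::-1],f[:290,:400,::-1]]))
E
```

```text
30.3583 [-0.2  0.5  0.9]
```

View pics/n1c.png

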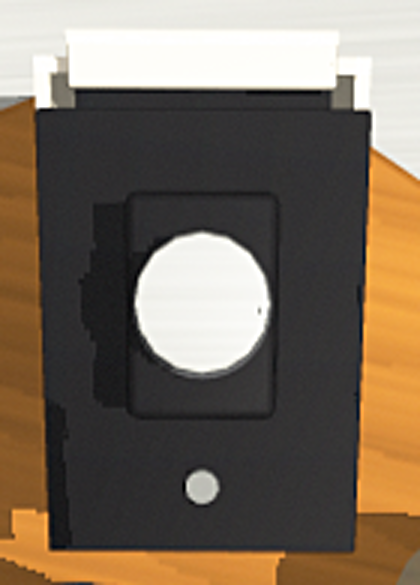

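View pics/n1d.png

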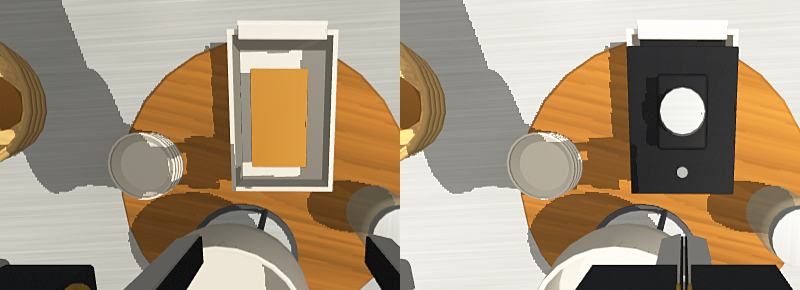

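```bash
python3 - <<'E'
from h import *
z=np.load('pics/n1.npz');p=(z['p'],z['o'])
W=lambda x,y,h:onz('wrist',(215+x/3,10+y/3),h,p)
P=np.array([W(49.5,550,.104),W(355,550,.104),W(371.5,110,.104),W(36,110,.104)])
print(np.linalg.norm(P-np.roll(P,-1,0),axis=1),BR.inv().apply(P-BC).round(4))
finish_job()
E
```

```text
[0.11545014 0.15310908 0.11503228 0.15310536] [[-0.0859  0.0571  0.006 ]
 [-0.0853 -0.0583  0.006 ]
 [ 0.0678 -0.0579  0.006 ]
 [ 0.0672  0.0571  0.006 ]]
the job is handed in; nothing more can be done
```

The white box is closed with its pump lid, and I pumped it with three full strokes. I handed the job in at about 30 s of the 54 s allowed.

- **Lid:** I tilted it up to 28° to stay clear of the pot, slid the tongue under the lip while easing the tilt down to 8°, then swung it flat and let go. The contact force while seating it was about 7 N.
- **Pump:** each stroke went to the stop, where the force jumped from the spring's 7 N to 20–25 N. After each stroke I lifted fully off, and the force fell back to about zero.
- **Last checks:** with the box view repeated from the same pose:
  - The lip was at the same pixels as before, so the box had not moved. The dishes and the near side of the pot also looked unmoved.
  - I did not measure the jar or bread basket again. They were only partly in view, standing and looking unmoved.
  - The lid's plate measured 115.5 mm wide at the rear and 115.0 mm at the front, and ran from −86 to +68 mm along the box. That means it lies flat and within about 1 mm of home.
  - The gripper was clear of everything at the end.
- **Disagreements:**
  - The top and wrist cameras disagreed by about 2.6 mm sideways on where the box was. I used the wrist camera, and the fit confirmed it.
  - The lid touched down about 0.8 mm lower than calculated, which is within the calibration error.

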